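Lock the battery cap of a field sensor node

ROBOT

A 6-joint arm with a two-finger parallel gripper is mounted at the origin on the work surface. World frame = base frame: x ahead of the robot, y to its left, z up, the work surface at z = 0. Lengths are in m, angles in rad, forces in N, time in s.
With the tool pointing down it reaches from about 0.375 to 0.925 m from the base axis. Payload 5.7 kg.
Tool frame: the origin (TCP) lies on the centre line of the jaws, within the pads' length; the fingertips stand 17 mm ahead of it and the grasp point (between the pads) lies 2 mm behind it (env.tip_extent is the z of the fingertips in the tool frame, in m); z points along the fingers, y is the line along which they close (so a half turn about z gives the same grasp; the last joint's range is limited). The gripper opens to 85 mm and grips with 20 to 120 N. Pads are 22 mm wide; open, the fingers measure 114 mm over their backs; the gripper's body (76 mm by 85 mm) begins 54 mm behind the grasp point. The pads swing forward as they close: fully open they stand 13 mm farther back than shut.
Start: joints at [-1.3, 0.359, 1.51, -0, 1.272, -0.115], TCP at [0.226, -0.556, 0.248] pointing down, gripper open.
Joint ranges: [-2.97, 2.97], [-1.01, 2.36], [0.21, 2.38], [-0.96, 4.11], [0.2, 2.71], [-2.98, 2.98]. Speed limits (rad/s): [2.39, 2.39, 3.14, 3.14, 3.14, 3.14].

INTERFACE

Orientations are given as a unit quaternion [w, x, y, z].
In Python, from bench import sensors, imaging, env gives the robot as it stands.
- The arm moves only by the tool move_arm, never from a script. Its argument "plan" is a list of rows, each an object with "gripper": the closure in counts, from 0 (fully open) to 255 (shut); "translation": the shift along the world's x, y, z in cm, a list of three; "twist": the turn about the world's z in degrees. A call has 1 to 12 rows; each row is the pose to reach, as a shift and turn from the pose commanded when the call began; what a row does not reach only later rows make up. A row lasts 1/12 s, in which the tool goes at most 41.7 mm and 7.16 degrees, less where a joint would pass 70% of its speed; a pose out of reach is approached as far as the arm can. A call with a gripper value outside its range is refused whole. The fingers move at their own pace and stop on an object; "newtons" is the grip in N (left out, the last holds). Time passes only in rows, so rows that repeat a pose let the fingers close. It gives the time, the measured TCP pose, the force, the opening and the grip force at its end, in the units of the state.
- sensors.get_state(): the state, without advancing time (a new reading comes with each control period).
- imaging.camera(name): name is "scene" or "side" or "wrist"; returns a dict with "pixels" (384x512x3 uint8, blue, green, red), "range_z" (384x512 float32, m along the optical axis (not along the pixel's ray), 0 where there is no reading), "fov_y" (degrees; the focal length in pixels is half the picture's height over the tangent of half this angle, whatever the lens; pixels are square), "cx", "cy" (the principal point, pixels), "k1" (the pictures are not rectified: a ray, as slopes to the right and down, at radius r is drawn at 1 + k1 r^2 times it, then the intrinsics apply), "extrinsics" (4x4, takes a point from camera to world coordinates). Camera axes: x right, y up, looking along -z (the intrinsics and any distortion apply to the point x, -y, -z); pixel columns grow to the right and rows downward; lengths in m; the calibration is good to about 2 mm. A picture is of the moment at which its call begins.
- env.finish_job(): hands the job in; it is judged then, once.
The state is a dict: "clock": time; "qpos": joint angles; "qd": joint speeds; "joint_efforts": joint torques, N m; "eef_pos": TCP position; "ee_rot": TCP orientation; "contact_force": force on the tool from outside, world axes, zero at the start; "torque": the same for the moment, N m; "grip_width": finger opening in m; "gripper_force": force on a finger pad.
Only numpy, scipy, OpenCV 4.12 (cv2) and the standard library are available. Lean on these libraries where they do the work, as an engineer would, in place of code of your own. Each camera call takes 0.05 s, during which the arm holds its last target. There are 200 camera calls.

TASK

The battery is already in the open sensor node: pick up the orange battery cap by its handle and put it into the neck with the handle pointing at the two red dots, so that its lugs drop through the slots. Press it gently down against the battery spring, turn it clockwise until the handle points at the green dots, then ease off so that it springs up into its lock, and let go. Do not force it, and leave the other node and everything else on the bench alone.

Things in the scene. Friction and masses are not known exactly. Their poses are not given: they have to be found in the camera images.
- cap_center (a point): Centre (half-way up) of the loose orange battery cap, 50 mm tall, about 55 g, standing upright on the bench mat (mat top 2 mm above the work surface). z is its axis, up; x runs along the handle; half a turn about z makes no difference. Round orange flange: 58 mm diameter, from 4 mm below to 1 mm above this point. Black plug below it: 34.8 mm diameter, down to 25 mm below this point.
- cap_handle (a point): Middle of the cap's straight wing handle, on the cap's axis, 13 mm above cap_center: 46 mm long (x), 12 mm thick (y), 24 mm tall (it stands on the flange, from 12 mm below to 12 mm above this point).
- cap_lugs (a point): Point on the cap's axis at mid-height of its two lugs, 16.5 mm below cap_center. The lugs stick out of the plug under the two ends of the handle (at +x and -x) to 24 mm from the axis, each 23 degrees wide and 5 mm tall. Below the lugs the last 6 mm of the plug is a pilot that tapers from 34.8 to 26 mm diameter.
- neck (a point): Nominal centre of the rim of the open node's upright dark battery tube (70 mm diameter, held firm to the bench, rim about 90 mm up). The tube is clamped in a nut at a height that differs: the true rim is up to 4 mm above or below this point, to be found by feel. z is up; x runs through the two red dots and the two entry slots. Hole 38 mm diameter; slots 32 degrees wide, out to 25.6 mm from the axis.
- lid (a point): Centre of the tube where it leaves the node's grey lid, 30 mm below neck. Inside the tube: a ledge 5 mm thick below the rim. The lugs pass under it clockwise (from above). Past each slot a lip hangs 3.5 mm lower, so to turn, the flange must be pressed to less than 1.5 mm above the rim. Then comes the seat, 60 degrees from the slot with 3.5 degrees of play each way, then a solid stop.
- lock (a point): Same point as neck, x axis through the two green dots: the line of the handle when locked. Let up in the seat, the cap rises till its flange is 5 mm above the true rim, and is locked. The battery's top is 4 mm below the true rim, on a spring of 1.1 N per mm: 2 N when the lugs reach the rim, 13 N locked, 19 N with the flange on the rim. Between cap and tube, pressing or turning, keep under 40 N.
- shut_neck (a point): Centre of the rim of the other node, which is alike and already has its cap locked on (its handle top is 126 mm above its underside). Fixed; leave it alone. Each node's grey box is 62 mm tall and reaches, in this point's axes, from 50 mm (-x) to 94 mm (+x) and 48 mm to either side (y) of the neck; its plate is 205 x 118 x 6 mm.
- spare_a_center (a point): Centre of a spare gold and black battery, 33 mm diameter and 62 mm tall, standing on the blue bench mat (its top is 2 mm above the work surface). Leave it.
- spare_b_center (a point): Centre of a second such spare battery. Leave it.
- driver_center (a point): Middle of a yellow screwdriver, 190 mm long along x, 26 mm thick, lying on the mat. Leave it.
- solder_center (a point): Centre of a solder spool, 62 mm diameter and 40 mm tall, standing on the mat. Leave it.
- board_center (a point): Middle of a loose green circuit board, 85 x 58 mm, up to 18 mm tall, on the mat. Leave it.
- meter_center (a point): Centre of a yellow multimeter, 165 x 82 x 36 mm, lying on the mat. Leave it.
- tray_center (a point): Centre of a blue parts tray, 120 x 90 x 26 mm, on the mat. Leave it.
Mind the look-alikes: they are no part of the job. Of the things that look like the part that bears cap_center, the smallest one is meant.

How it is judged:
On the way, in this order (a step that is already met when the one before it is completed fails the run):
1. the cap is in the neck with its lugs down in the two slots: handle within 0.15 rad of the red dots, flange less than 9 mm above the nominal rim (z of cap_center in the frame of neck below 0.013 m and angle between the x axis of cap_center and the x axis of neck, either way round below 0.15 rad and horizontal distance between cap_center and neck below 0.006 m), for 0.05 s.
2. the cap is turned clockwise under the collar, to within 0.12 rad of the green dots (z of cap_center in the frame of neck below 0.0155 m and angle between the x axis of cap_center and the x axis of lock, either way round below 0.12 rad), for 0.1 s.
At the end, for the whole second after the job is handed in: The cap sits locked in the neck of the open node: its handle within 0.08 rad of the green dots, cap_center 3 to 14.5 mm above the nominal rim centre (sprung up into the seats, held down by its lugs) and within 4 mm of the neck's axis, upright to 0.08 rad, staying there by itself (z of cap_center in the frame of neck between 0.003 and 0.0145 m and angle between the x axis of cap_center and the x axis of lock, either way round below 0.08 rad and horizontal distance between cap_center and neck below 0.004 m and angle between cap_center's own z axis and vertical below 0.08 rad); the robot touches nothing.
It fails at once if the cap is forced: more than 40 N between cap and node (contact force between cap and node above 40 N).
It fails at once if the robot or anything else strikes the other node with more than 5 N (contact force between shut_node and anything else above 5 N).
It fails at once if a spare battery, the screwdriver, solder, circuit board, multimeter or parts tray is moved by more than 20 mm (distance of any of spare_a_center, spare_b_center, driver_center, solder_center, board_center, meter_center, tray_center from where it was at the start of the episode above 0.02 m).
It also fails if it takes over 61 s, if anything falls off the work surface, if the arm or the gripper's body presses on something with over 40 N, if the wrist force passes 120 N, or if a joint passes its speed limit or range.

## Working session

There is one attempt and no reset: what is moved stays moved. The work goes in short steps, Python scripts to look and compute and a tool call to move; the robot and the scene stay as the last step left them, time stands still between calls to the robot, and variables do not carry over. Pictures are saved under pics/ and viewed, at most 10 in all, crops included, and the job is handed in when it is done.

Besides the shell and the picture viewer there is one more tool, called as name(argument=value, ...), one argument or row to a line, values as JSON. move_arm: Moves the arm, as the interface text tells. Its arguments: {"type":"object","properties":{"plan":{"type":"array"},"newtons":{"type":"number"}},"required":["plan"]}

```bash
mkdir -p pics; cat > h.py <<'E'
import numpy as np, cv2
from bench import sensors, imaging, env
def take(n,f):
    c=imaging.camera(n); cv2.imwrite('pics/%s.png'%f,c['pixels']); np.savez('pics/%s.npz'%f,**c); return c
def load(f): return dict(np.load('pics/%s.npz'%f))
def ray(c,u,v):
    fl=192/np.tan(np.radians(float(c['fov_y']))/2)
    K=np.array([[fl,0,float(c['cx'])],[0,fl,float(c['cy'])],[0,0,1]])
    p=cv2.undistortPoints(np.array([[[u,v]]],float),K,np.array([float(c['k1']),0,0,0]))[0,0]
    return np.array([p[0],-p[1],-1])
def pt(c,u,v,z=None):
    E=c['extrinsics']; d=ray(c,u,v)
    if z is None: s=float(c['range_z'][int(round(v)),int(round(u))])
    else: s=(z-E[2,3])/(E[:3,:3]@d)[2]
    return E[:3,:3]@(d*s)+E[:3,3]
E
python3 - <<'E'
from h import *
a=take('scene','s1');b=take('side','d1');w=take('wrist','w1')
cv2.imwrite('pics/s1b.png',cv2.resize(a['pixels'],(800,600),interpolation=cv2.INTER_CUBIC))
cv2.imwrite('pics/d1b.png',cv2.resize(b['pixels'],(800,600),interpolation=cv2.INTER_CUBIC))
for c in(a,b,w):print(c['extrinsics'].round(3).tolist(),c['fov_y'],c['k1'])
print(sensors.get_state())
E
```

```text
[[0.774, -0.491, 0.401, 0.998], [0.634, 0.601, -0.487, -0.466], [-0.002, 0.631, 0.776, 0.837], [0.0, 0.0, 0.0, 1.0]] 54.04141361779642 -0.0010382577867867491
[[-0.977, 0.158, -0.141, 0.423], [-0.212, -0.729, 0.651, 0.818], [0.0, 0.666, 0.746, 1.03], [0.0, 0.0, 0.0, 1.0]] 42.68920600981766 0.017737205691218345
[[0.377, 0.88, 0.291, 0.299], [-0.926, 0.358, 0.115, -0.525], [-0.003, -0.313, 0.95, 0.373], [0.0, 0.0, 0.0, 1.0]] 69.06460815725285 0.010911310719807651
{'clock': 0.15, 'qpos': array([-1.30008745e+00,  3.59365538e-01,  1.51120874e+00, -4.64256869e-07,
        1.27248844e+00, -1.15047318e-01]), 'qd': array([ 2.21740242e-05, -9.84284953e-04, -3.33103581e-03,  9.91284218e-04,
        2.13379610e-03,  1.62183742e-03]), 'joint_efforts': array([ 8.11704977e-04, -5.28026927e+01, -2.78929335e+01, -1.61585058e-04,
        8.21737078e-03,  2.95629377e-05]), 'eef_pos': array([ 0.22564074, -0.55540511,  0.24762171]), 'ee_rot': array([-7.32790167e-04,  9.81456336e-01,  1.91684429e-01, -5.73715733e-05]), 'contact_force': array([ 0.17371186, -0.84160733,  0.19431919]), 'torque': array([-0.00623666,  0.04631299,  0.04581386]), 'gripper_force': 0.0, 'grip_width': 0.08553222532464347}
```

View pics/s1b.png

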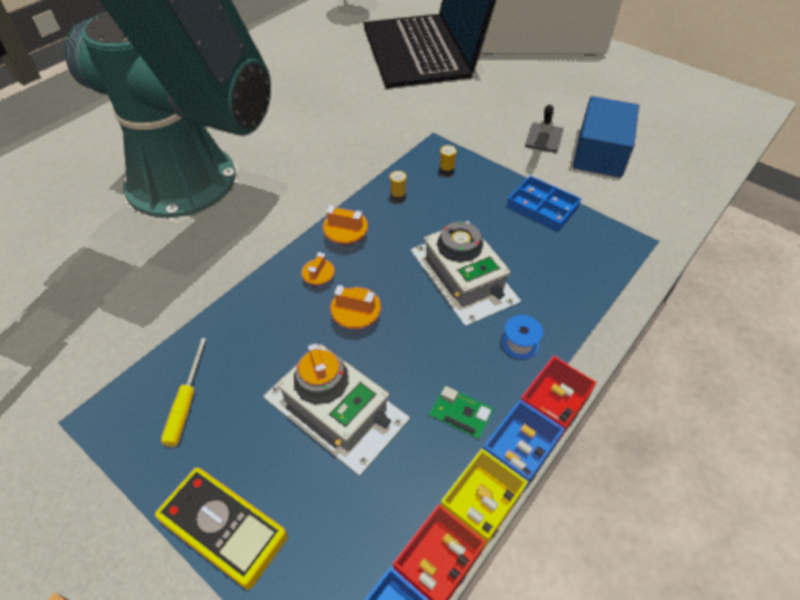

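View pics/d1b.png

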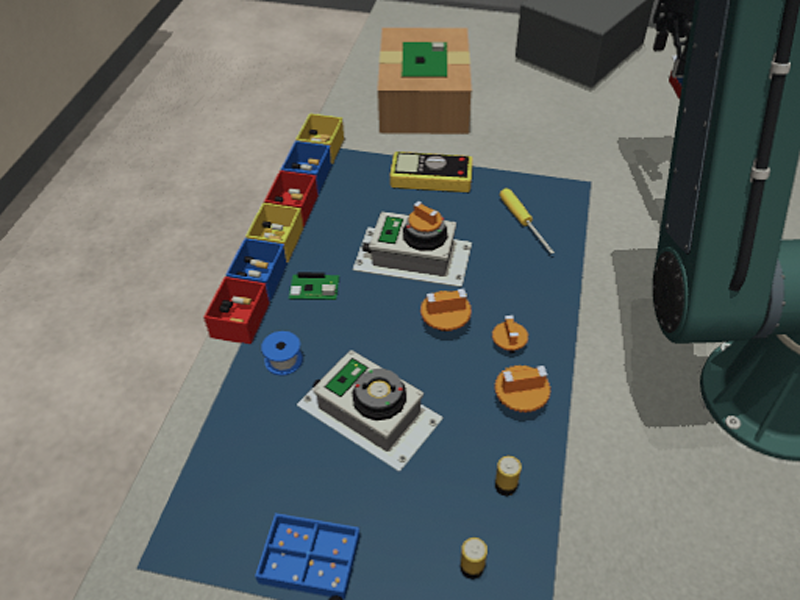

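The pictures show four orange caps. In scene pixels (800 wide) they are the large ones at (345,226) and (355,306), the small one at (318,271), and the one locked on the shut node at (319,368). I choose the small loose one, which is at (510,335) in the side view. The open neck is at (461,238) in scene and (380,392) in side. Next I check both in close crops.

```bash
python3 - <<'E'
from h import *
a=load('s1');b=load('d1')
def cr(c,u,v,h):
    return cv2.resize(c['pixels'][v-h:v+h,u-h:u+h],(390,300) if 0 else (300,300),interpolation=cv2.INTER_CUBIC)
# 60x60 -> x5 ; in native px
top=np.hstack([cr(a,204,173,25),cr(b,326,214,25)]);bot=np.hstack([cr(a,295,153,25),cr(b,243,252,25)])
cv2.imwrite('pics/c1.png',np.vstack([top,bot]))
E
```

```text
(no output)
```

View pics/c1.png

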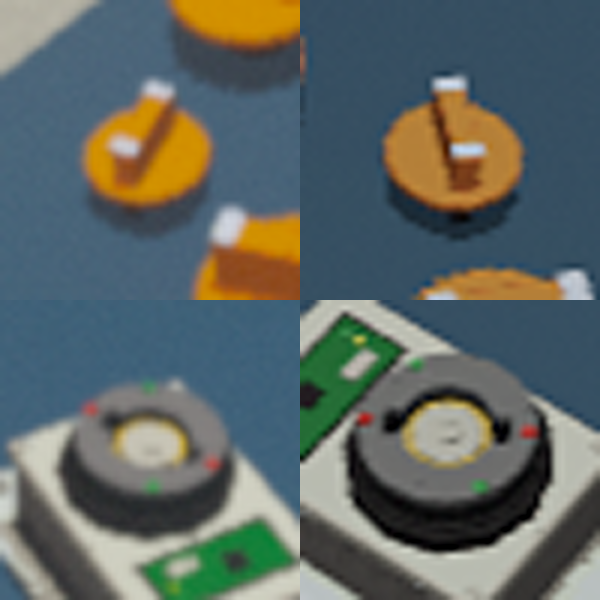

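The crops show the small cap with its white handle ends at scene (157,89) and (124,146), and side (149,83) and (167,150). The red dots are at scene (92,108) and (212,163), and side (64,119) and (230,132). The green dots are at scene (150,86) and (152,187), and side (117,64) and (181,187).

```bash
python3 - <<'E'
from h import *
a=load('s1');b=load('d1')
def N(u,v,x,y): return u-25+x/6,v-25+y/6
def pair(n,c,o,p,q,z):
    P=pt(c,*N(*o,*p),z);Q=pt(c,*N(*o,*q),z)
    P2=pt(c,*N(*o,*p));d=P-Q
    print(n,((P+Q)/2).round(4),'len',np.linalg.norm(d).round(4),'ang',np.degrees(np.arctan2(d[1],d[0])).round(1)%180,'depthz',P2[2].round(4),pt(c,*N(*o,*q))[2].round(4))
pair('cap s',a,(204,173),(157,89),(124,146),.052)
pair('cap d',b,(326,214),(149,83),(167,150),.052)
for z in(.09,.094):
 pair('red s',a,(295,153),(92,108),(212,163),z);pair('grn s',a,(295,153),(150,86),(152,187),z)
 pair('red d',b,(243,252),(64,119),(230,132),z);pair('grn d',b,(243,252),(117,64),(181,187),z)
q=sensors.get_state()['ee_rot']; from scipy.spatial.transform import Rotation as R
print(R.from_quat(q,scalar_first=True).as_matrix().round(3))
E
```

```text
cap s [ 0.4341 -0.0165  0.052 ] len 0.0377 ang 110.5 depthz 0.0523 0.0536
cap d [ 0.4303 -0.013   0.052 ] len 0.0378 ang 109.0 depthz 0.0523 0.0551
red s [0.616  0.1694 0.09  ] len 0.0638 ang 5.5 depthz 0.0879 0.0838
grn s [0.616  0.1691 0.09  ] len 0.0651 ang 126.4 depthz 0.0889 0.0859
red d [0.6078 0.1803 0.09  ] len 0.0648 ang 6.8 depthz 0.085 0.087
grn d [0.6073 0.1797 0.09  ] len 0.0636 ang 126.7 depthz 0.0861 0.087
red s [0.6181 0.166  0.094 ] len 0.0635 ang 5.5 depthz 0.0879 0.0838
grn s [0.6181 0.1657 0.094 ] len 0.0647 ang 126.4 depthz 0.0889 0.0859
red d [0.607 0.183 0.094] len 0.0645 ang 6.8 depthz 0.085 0.087
grn d [0.6065 0.1824 0.094 ] len 0.0634 ang 126.7 depthz 0.0861 0.087
[[ 0.927  0.376 -0.   ]
 [ 0.376 -0.927  0.001]
 [ 0.    -0.001 -1.   ]]
```

move_arm(
  plan=[
    {"gripper":80,"translation":[20.6,54,-3],"twist":88},
    {"gripper":80,"translation":[20.6,54,-3],"twist":88},
    {"gripper":80,"translation":[20.6,54,-3],"twist":88},
    {"gripper":80,"translation":[20.6,54,-3],"twist":88},
    {"gripper":80,"translation":[20.6,54,-3],"twist":88},
    {"gripper":80,"translation":[20.6,54,-3],"twist":88},
    {"gripper":80,"translation":[20.6,54,-3],"twist":88},
    {"gripper":80,"translation":[20.6,54,-3],"twist":88},
    {"gripper":80,"translation":[20.6,54,-3],"twist":88},
    {"gripper":80,"translation":[20.6,54,-3],"twist":88},
    {"gripper":80,"translation":[20.6,54,-3],"twist":88},
    {"gripper":80,"translation":[20.6,54,-3],"twist":88},
  ],
  newtons=40,
)

```text
clock: 1.15
eef_pos: [0.4039, -0.0874, 0.2224]
ee_rot: [0.0, 0.585, 0.811, -0.0]
contact_force: [0.8, -0.8, -0.7]
grip_width: 0.0585
gripper_force: 0.0
```

move_arm(
  plan=[
    {"gripper":80,"translation":[2.8,7.2,-4],"twist":1.6},
    {"gripper":80,"translation":[2.8,7.2,-4],"twist":1.6},
    {"gripper":80,"translation":[2.8,7.2,-4],"twist":1.6},
    {"gripper":80,"translation":[2.8,7.2,-4],"twist":1.6},
    {"gripper":80,"translation":[2.8,7.2,-4],"twist":1.6},
  ],
)

```text
clock: 1.57
eef_pos: [0.4315, -0.0174, 0.1822]
ee_rot: [-0.0, 0.575, 0.818, -0.0]
contact_force: [-0.1, 0.1, -0.3]
grip_width: 0.0587
gripper_force: 0.0
```

```bash
python3 - <<'E'
from h import *
w=take('wrist','w2');s=sensors.get_state();print(s['eef_pos'],s['ee_rot'],s['contact_force'],env.tip_extent)
cv2.imwrite('pics/w2b.png',cv2.resize(w['pixels'],(800,600),interpolation=cv2.INTER_CUBIC))
E
```

```text
[ 0.43172974 -0.01806056  0.18261973] [ 1.51661129e-04  5.76073729e-01  8.17397679e-01 -2.64916615e-04] [-0.38063187 -0.98161847 -0.48171775] 0.017
```

View pics/w2b.png

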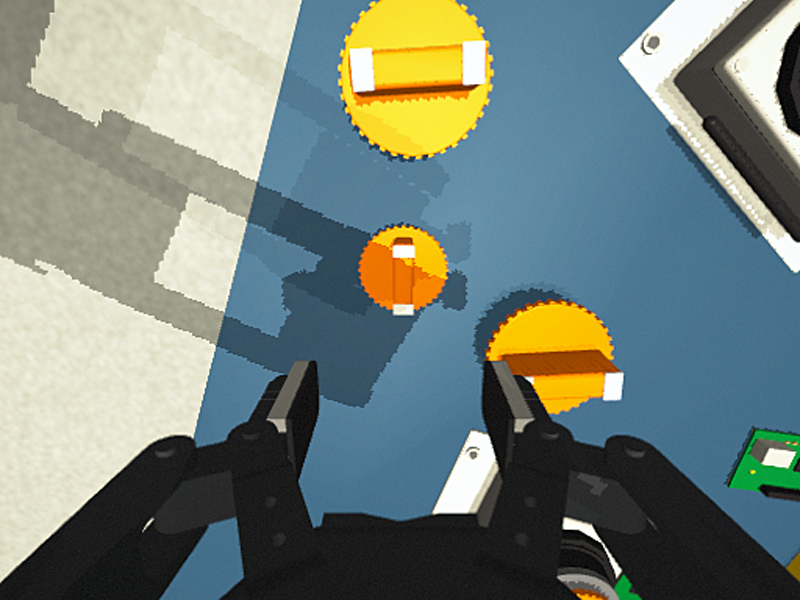

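The wrist view shows the small cap with its handle top running from about (403,245) to (403,315), between the pads and squarely aligned. The neighbouring big cap at (555,355) needs clearance from the right finger.

```bash
python3 - <<'E'
from h import *
w=load('w2');k=.64
P=pt(w,403*k,245*k,.052);Q=pt(w,403*k,315*k,.052);d=P-Q
print(P,Q,(P+Q)/2,np.linalg.norm(d),np.degrees(np.arctan2(d[1],d[0])))
print(pt(w,403*k,251*k),pt(w,403*k,308*k))
# flange centre, z .028
L=pt(w,359*k,268*k,.026);Rr=pt(w,447*k,268*k,.026);print((L+Rr)/2,np.linalg.norm(L-Rr))
for p in((485,365),(550,300),(613,385),(417,158)):print(p,pt(w,p[0]*k,p[1]*k).round(3))
E
```

```text
[0.42405036 0.00649036 0.052     ] [ 0.43930885 -0.03567034  0.052     ] [ 0.43167961 -0.01458999  0.052     ] 0.04483689065987179 109.8958310025738
[0.42525794 0.00314499 0.052452  ] [ 0.43765229 -0.03110126  0.0524264 ]
[ 0.4314783  -0.01353396  0.026     ] 0.058852015727193466
(485, 365) [0.456 0.001 0.172]
(550, 300) [0.528 0.002 0.038]
(613, 385) [ 0.571 -0.027  0.075]
(417, 158) [0.415 0.056 0.039]
```

move_arm(
  plan=[
    {"gripper":150,"translation":[0,0.35,-3],"twist":0.3},
    {"gripper":150,"translation":[0,0.35,-6],"twist":0.3},
    {"gripper":150,"translation":[0,0.35,-9],"twist":0.3},
    {"gripper":150,"translation":[0,0.35,-11.5],"twist":0.3},
    {"gripper":150,"translation":[0,0.35,-13.3],"twist":0.3},
    {"gripper":150,"translation":[0,0.35,-13.3],"twist":0.3},
    {"gripper":255,"translation":[0,0.35,-13.3],"twist":0.3},
    {"gripper":255,"translation":[0,0.35,-13.3],"twist":0.3},
    {"gripper":255,"translation":[0,0.35,-13.3],"twist":0.3},
    {"gripper":255,"translation":[0,0.35,-13.3],"twist":0.3},
    {"gripper":255,"translation":[0,0.35,-13.3],"twist":0.3},
    {"gripper":255,"translation":[0,0.35,-13.3],"twist":0.3},
  ],
  newtons=60,
)

```text
clock: 2.62
eef_pos: [0.4329, -0.0143, 0.0506]
ee_rot: [0.001, 0.574, 0.819, 0.0]
contact_force: [0.0, -1.7, 8.6]
grip_width: 0.0104
gripper_force: 61.7
```

move_arm(
  plan=[
    {"gripper":255,"translation":[0,0,1.5],"twist":0},
    {"gripper":255,"translation":[0,0,4],"twist":0},
    {"gripper":255,"translation":[0,0,7.5],"twist":0},
    {"gripper":255,"translation":[0,0,11],"twist":0},
    {"gripper":255,"translation":[2,2,14],"twist":5},
    {"gripper":255,"translation":[4.5,4,15.2],"twist":11},
    {"gripper":255,"translation":[7,6,15.2],"twist":18},
    {"gripper":255,"translation":[9.5,8,15.2],"twist":25},
    {"gripper":255,"translation":[12,10,15.2],"twist":32},
    {"gripper":255,"translation":[14.5,12,15.2],"twist":39},
    {"gripper":255,"translation":[17,14,15.2],"twist":46},
    {"gripper":255,"translation":[19,16,15.2],"twist":53},
  ],
)

```text
clock: 3.62
eef_pos: [0.6233, 0.1475, 0.202]
ee_rot: [0.001, 0.145, 0.989, 0.0]
contact_force: [0.2, -1.0, -0.3]
grip_width: 0.0107
gripper_force: 60.4
```

move_arm(
  plan=[
    {"gripper":255,"translation":[2,1.5,0],"twist":7},
    {"gripper":255,"translation":[3.7,3,0],"twist":14},
    {"gripper":255,"translation":[3.7,3,0],"twist":20},
    {"gripper":255,"translation":[3.7,3,0],"twist":23.5},
    {"gripper":255,"translation":[3.7,3,0],"twist":23.5},
    {"gripper":255,"translation":[3.7,3,0],"twist":23.5},
  ],
)

```text
clock: 4.12
eef_pos: [0.6584, 0.1763, 0.2016]
ee_rot: [-0.0, -0.055, 0.998, -0.0]
contact_force: [-0.2, 0.3, -0.8]
grip_width: 0.0106
gripper_force: 60.4
```

```bash
python3 - <<'E'
from h import *
w=take('wrist','w3');s=sensors.get_state();print(s['eef_pos'],s['ee_rot'],s['contact_force'],s['grip_width'])
cv2.imwrite('pics/w3b.png',cv2.resize(w['pixels'],(800,600),interpolation=cv2.INTER_CUBIC))
E
```

```text
[0.65839296 0.17613219 0.20161219] [-2.61955761e-05 -5.52199429e-02  9.98474213e-01 -5.33373311e-05] [-0.49864743  0.00840845 -0.62449266] 0.010610454451471954
```

View pics/w3b.png

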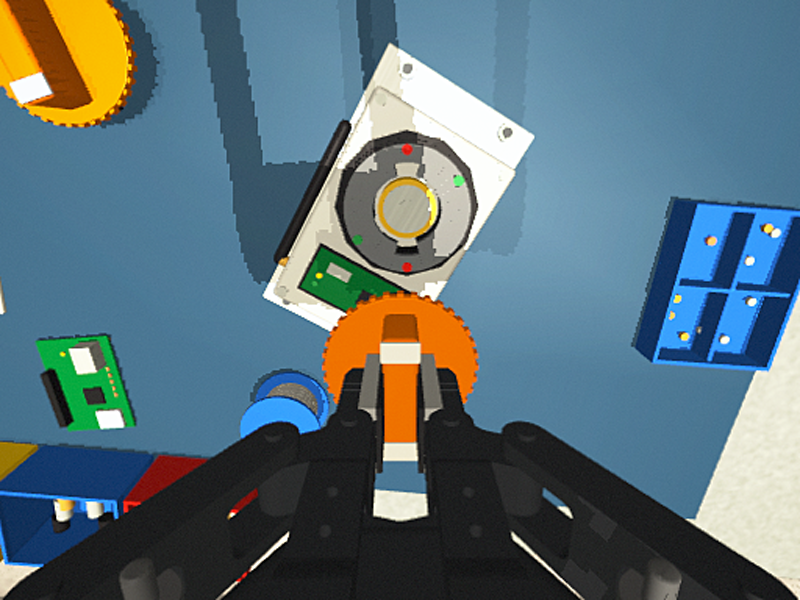

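The wrist view shows the red dots at (407,149) and (407,268), and the green dots at (459,181) and (358,239). The held cap's handle ends are at about (401,343) and (401,461).

```bash
python3 - <<'E'
from h import *
w=load('w3');k=.64
def pr(n,p,q,z):
    P=pt(w,p[0]*k,p[1]*k,z);Q=pt(w,q[0]*k,q[1]*k,z);d=P-Q
    print(n,((P+Q)/2).round(4),np.linalg.norm(d).round(4),np.degrees(np.arctan2(d[1],d[0])).round(1),pt(w,p[0]*k,p[1]*k)[2],pt(w,q[0]*k,q[1]*k)[2])
for z in (.086,.09):
  pr('red',(407,149),(407,268),z);pr('grn',(459,181),(358,239),z)
print(pt(w,385*k,150*k),pt(w,430*k,262*k), pt(w,360*k,200*k))
for z in (.203,.206):pr('hnd',(401,343),(401,461),z)
pr('flg',(322,360),(479,360),.18)
E
```

```text
red [0.6108 0.1755 0.086 ] 0.0648 -173.3 0.08479935196374605 0.08544961015743044
grn [0.6105 0.1757 0.086 ] 0.0636 126.1 0.08645967794928727 0.08551080391525431
red [0.6102 0.1754 0.09  ] 0.0637 -173.3 0.08479935196374605 0.08544961015743044
grn [0.6099 0.1756 0.09  ] 0.0626 126.1 0.08645967794928727 0.08551080391525431
[0.5804171  0.16024023 0.08347847] [0.63837254 0.19205896 0.08433494] [0.60779602 0.14929749 0.08488844]
hnd [0.6575 0.177  0.203 ] 0.0444 -173.6 0.20295259566291363 0.0020628912588165904
hnd [0.6555 0.1768 0.206 ] 0.0433 -173.6 0.20295259566291363 0.0020628912588165904
flg [0.6531 0.1764 0.18  ] 0.0588 -83.7 0.0009401512331693729 0.001148190447861075
```

move_arm(
  plan=[
    {"gripper":255,"translation":[-2,0,0],"twist":0},
    {"gripper":255,"translation":[-4,-0.1,0],"twist":0},
    {"gripper":255,"translation":[-4.73,-0.1,-2],"twist":0},
    {"gripper":255,"translation":[-4.73,-0.1,-4.5],"twist":0},
    {"gripper":255,"translation":[-4.73,-0.1,-5.6],"twist":0},
    {"gripper":255,"translation":[-4.73,-0.1,-5.6],"twist":0},
    {"gripper":255,"translation":[-4.73,-0.1,-5.6],"twist":0},
    {"gripper":255,"translation":[-4.73,-0.1,-5.6],"twist":0},
  ],
  newtons=80,
)

```text
clock: 4.83
eef_pos: [0.6126, 0.1752, 0.1464]
ee_rot: [0.001, -0.056, 0.998, 0.0]
contact_force: [-0.1, -0.9, -0.1]
grip_width: 0.0097
gripper_force: 83.3
```

move_arm(
  plan=[
    {"gripper":255,"translation":[0,0,-0.3],"twist":0},
    {"gripper":255,"translation":[0,0,-0.6],"twist":0},
    {"gripper":255,"translation":[0,0,-0.8],"twist":0},
    {"gripper":255,"translation":[0,0,-1.0],"twist":0},
    {"gripper":255,"translation":[0,0,-1.2],"twist":0},
    {"gripper":255,"translation":[0,0,-1.2],"twist":0},
    {"gripper":255,"translation":[0,0,-1.2],"twist":0},
  ],
)

```text
clock: 5.42
eef_pos: [0.6113, 0.1751, 0.1331]
ee_rot: [-0.0, -0.056, 0.998, -0.0]
contact_force: [-0.5, -0.8, 0.5]
grip_width: 0.0099
gripper_force: 83.3
```

```bash
python3 - <<'E'
from h import *
w=take('wrist','w4');b=take('side','d4');s=sensors.get_state();print(s['eef_pos'],s['ee_rot'],s['contact_force'],s['torque'])
x=w['pixels'][120:345,80:432]; y=b['pixels'][190:290,180:320]
cv2.imwrite('pics/w4b.png',np.hstack([cv2.resize(x,(400,256)),cv2.resize(y,(358,256),interpolation=cv2.INTER_CUBIC)]))
E
```

```text
[0.6115001  0.17517259 0.13339427] [ 4.08302990e-05 -5.62287213e-02  9.98417912e-01 -4.33181944e-05] [-0.19754468 -0.94405879  0.31214327] [-0.01937469  0.01167485  0.00777275]
```

View pics/w4b.png

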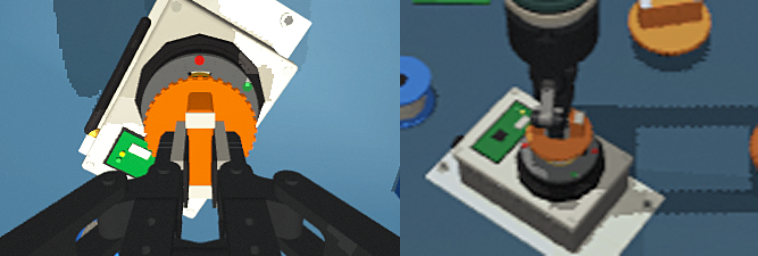

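The cap is centred over the neck with the handle in line with the red dot at (199,60), and nothing is touching yet. I lower it slowly and watch the force.

move_arm(
  plan=[
    {"gripper":255,"translation":[0,0,-0.2],"twist":0},
    {"gripper":255,"translation":[0,0,-0.35],"twist":0},
    {"gripper":255,"translation":[0,0,-0.5],"twist":0},
    {"gripper":255,"translation":[0,0,-0.6],"twist":0},
    {"gripper":255,"translation":[0,0,-0.6],"twist":0},
  ],
)

```text
clock: 5.93
eef_pos: [0.6116, 0.1752, 0.1274]
ee_rot: [0.0, -0.056, 0.998, -0.0]
contact_force: [0.5, -0.7, 1.8]
grip_width: 0.01
gripper_force: 83.6
```

move_arm(
  plan=[
    {"gripper":255,"translation":[0,0,-0.1],"twist":0},
    {"gripper":255,"translation":[0,0,-0.2],"twist":0},
    {"gripper":255,"translation":[0,0,-0.3],"twist":0},
    {"gripper":255,"translation":[0,0,-0.3],"twist":0},
    {"gripper":255,"translation":[0,0,-0.3],"twist":0},
  ],
)

```text
clock: 6.35
eef_pos: [0.6116, 0.1752, 0.1246]
ee_rot: [0.0, -0.056, 0.998, -0.0]
contact_force: [-1.2, -0.1, 4.6]
grip_width: 0.0099
gripper_force: 84.0
```

move_arm(
  plan=[
    {"gripper":255,"translation":[0,0,-0.2],"twist":0},
    {"gripper":255,"translation":[0,0,-0.4],"twist":0},
    {"gripper":255,"translation":[0,0,-0.6],"twist":0},
    {"gripper":255,"translation":[0,0,-0.75],"twist":0},
    {"gripper":255,"translation":[0,0,-0.9],"twist":0},
    {"gripper":255,"translation":[0,0,-0.9],"twist":0},
    {"gripper":255,"translation":[0,0,-0.9],"twist":0},
  ],
)

```text
clock: 6.93
eef_pos: [0.6118, 0.1752, 0.1168]
ee_rot: [0.001, -0.056, 0.998, -0.0]
contact_force: [-3.1, -0.3, 14.3]
grip_width: 0.01
gripper_force: 85.3
```

move_arm(
  plan=[
    {"gripper":255,"translation":[0,0,-0.1],"twist":0},
    {"gripper":255,"translation":[0,0,-0.2],"twist":0},
    {"gripper":255,"translation":[0,0,-0.2],"twist":0},
    {"gripper":255,"translation":[0,0,-0.2],"twist":0},
  ],
)

```text
clock: 7.27
eef_pos: [0.6118, 0.1752, 0.1151]
ee_rot: [0.001, -0.056, 0.998, -0.0]
contact_force: [-3.0, 0.1, 15.3]
grip_width: 0.0098
gripper_force: 85.5
```

move_arm(
  plan=[
    {"gripper":255,"translation":[-0.04,0,-0.1],"twist":0},
    {"gripper":255,"translation":[-0.04,0,-0.15],"twist":0},
    {"gripper":255,"translation":[-0.04,0,-0.15],"twist":0},
    {"gripper":255,"translation":[-0.04,0,-0.15],"twist":0},
  ],
)

```text
clock: 7.6
eef_pos: [0.6117, 0.1752, 0.1139]
ee_rot: [0.001, -0.056, 0.998, -0.0]
contact_force: [-3.6, -0.3, 17.1]
grip_width: 0.0097
gripper_force: 85.7
```

move_arm(
  plan=[
    {"gripper":255,"translation":[0,0,-0.1],"twist":0},
    {"gripper":255,"translation":[0,0,-0.1],"twist":0},
    {"gripper":255,"translation":[0,0,-0.1],"twist":0},
  ],
)

```text
clock: 7.85
eef_pos: [0.6118, 0.1752, 0.1131]
ee_rot: [0.001, -0.056, 0.998, -0.0]
contact_force: [-4.1, -1.1, 17.8]
grip_width: 0.0096
gripper_force: 85.9
```

move_arm(
  plan=[
    {"gripper":255,"translation":[0,0,-0.1],"twist":0},
    {"gripper":255,"translation":[0,0,-0.1],"twist":0},
    {"gripper":255,"translation":[0,0,-0.1],"twist":0},
  ],
)

```text
clock: 8.1
eef_pos: [0.6118, 0.1752, 0.1127]
ee_rot: [0.001, -0.056, 0.998, -0.0]
contact_force: [-5.4, -1.4, 22.2]
grip_width: 0.0103
gripper_force: 86.6
```

The flange is on the rim: the force rose steeply at z = 0.1127. I turn the cap clockwise.

move_arm(
  plan=[
    {"gripper":255,"translation":[0,0,0],"twist":-2},
    {"gripper":255,"translation":[0,0,0],"twist":-4},
    {"gripper":255,"translation":[0,0,0],"twist":-6},
    {"gripper":255,"translation":[0,0,0],"twist":-8},
    {"gripper":255,"translation":[0,0,0],"twist":-10},
    {"gripper":255,"translation":[0,0,0],"twist":-12},
    {"gripper":255,"translation":[0,0,0],"twist":-12},
  ],
)

```text
clock: 8.68
eef_pos: [0.613, 0.1755, 0.1127]
ee_rot: [0.002, 0.049, 0.999, 0.0]
contact_force: [-1.8, -0.6, 18.9]
grip_width: 0.0099
gripper_force: 86.2
```

```bash
python3 - <<'E'
from h import *
s=sensors.get_state();print(s['contact_force'],s['torque'],s['ee_rot'])
E
```

```text
[-1.78567348 -0.64306275 18.94216294] [-0.14160433  0.45729116  0.04045575] [2.37118262e-03 4.92789676e-02 9.98782152e-01 4.16647443e-04]
```

Turning freely, with low torque (0.04 N m about z) and 19 N of spring load. I continue.

move_arm(
  plan=[
    {"gripper":255,"translation":[0,0,0],"twist":-3},
    {"gripper":255,"translation":[0,0,0],"twist":-6},
    {"gripper":255,"translation":[0,0,0],"twist":-9},
    {"gripper":255,"translation":[0,0,0],"twist":-12},
    {"gripper":255,"translation":[0,0,0],"twist":-15},
    {"gripper":255,"translation":[0,0,0],"twist":-18},
    {"gripper":255,"translation":[0,0,0],"twist":-21},
    {"gripper":255,"translation":[0,0,0],"twist":-24},
    {"gripper":255,"translation":[0,0,0],"twist":-24},
  ],
)

```text
clock: 9.43
eef_pos: [0.6131, 0.1753, 0.1127]
ee_rot: [0.002, 0.256, 0.967, 0.001]
contact_force: [-1.4, -0.7, 18.8]
grip_width: 0.0102
gripper_force: 86.2
```

move_arm(
  plan=[
    {"gripper":255,"translation":[0,0,0],"twist":-3},
    {"gripper":255,"translation":[0,0,0],"twist":-6},
    {"gripper":255,"translation":[0,0,0],"twist":-9},
    {"gripper":255,"translation":[0,0,0],"twist":-12},
    {"gripper":255,"translation":[0,0,0],"twist":-15},
    {"gripper":255,"translation":[0,0,0],"twist":-18},
    {"gripper":255,"translation":[0,0,0],"twist":-20},
    {"gripper":255,"translation":[0,0,0],"twist":-22},
    {"gripper":255,"translation":[0,0,0],"twist":-22},
    {"gripper":255,"translation":[0,0,0],"twist":-22},
  ],
)

```text
clock: 10.27
eef_pos: [0.6131, 0.1753, 0.1128]
ee_rot: [0.002, 0.435, 0.9, 0.001]
contact_force: [-2.3, -0.9, 18.9]
grip_width: 0.0101
gripper_force: 86.2
```

```bash
python3 - <<'E'
from h import *
w=take('wrist','w5');s=sensors.get_state();print(s['contact_force'],s['torque'],s['ee_rot'])
q=s['ee_rot'];print(np.degrees(2*np.arctan2(q[2],q[1])))
cv2.imwrite('pics/w5b.png',cv2.resize(w['pixels'],(640,480)))
E
```

```text
[-1.37475479 -1.44386239 18.82398373] [-0.27475718  0.44333698  0.05660212] [0.0020039  0.43481338 0.90051761 0.00116151]
128.45301300830843
```

View pics/w5b.png

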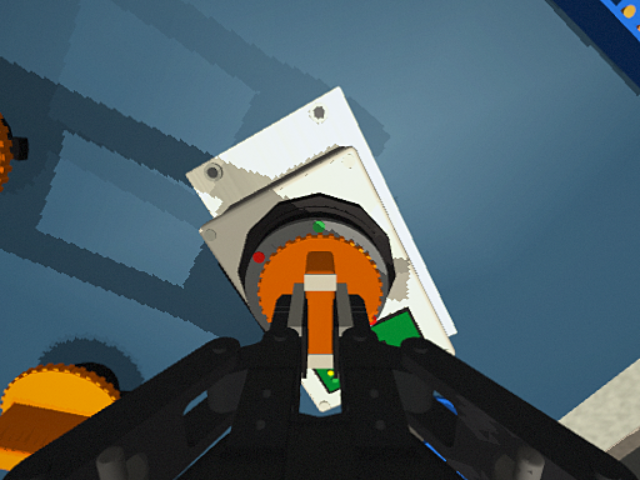

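The handle points at the green dot at (319,227). The tool angle is 128.5° against about 126.4° for green, so I turn 2° more and then ease off.

move_arm(
  plan=[
    {"gripper":255,"translation":[0,0,0],"twist":-1},
    {"gripper":255,"translation":[0,0,0],"twist":-2},
    {"gripper":255,"translation":[0,0,0],"twist":-2},
    {"gripper":255,"translation":[0,0,0],"twist":-2},
  ],
)

```text
clock: 10.65
eef_pos: [0.6128, 0.1752, 0.1127]
ee_rot: [0.002, 0.45, 0.893, 0.001]
contact_force: [-2.8, -0.4, 19.4]
grip_width: 0.01
gripper_force: 86.3
```

move_arm(
  plan=[
    {"gripper":255,"translation":[0,0,0.1],"twist":0},
    {"gripper":255,"translation":[0,0,0.2],"twist":0},
    {"gripper":255,"translation":[0,0,0.3],"twist":0},
    {"gripper":255,"translation":[0,0,0.4],"twist":0},
    {"gripper":255,"translation":[0,0,0.5],"twist":0},
    {"gripper":255,"translation":[0,0,0.6],"twist":0},
    {"gripper":255,"translation":[0,0,0.6],"twist":0},
    {"gripper":255,"translation":[0,0,0.6],"twist":0},
  ],
)

```text
clock: 11.32
eef_pos: [0.6128, 0.1752, 0.1177]
ee_rot: [0.002, 0.45, 0.893, 0.001]
contact_force: [-1.2, -0.9, 11.8]
grip_width: 0.0104
gripper_force: 85.2
```

move_arm(
  plan=[
    {"gripper":255,"translation":[0,0,0.08],"twist":0},
    {"gripper":255,"translation":[0,0,0.08],"twist":0},
    {"gripper":255,"translation":[0,0,0.08],"twist":0},
  ],
)

```text
clock: 11.57
eef_pos: [0.6127, 0.1752, 0.1178]
ee_rot: [0.002, 0.45, 0.893, 0.001]
contact_force: [1.2, -0.8, 7.5]
grip_width: 0.0099
gripper_force: 84.4
```

The seat is holding the cap: z stays put while the force falls. I ease off the rest, then open and back off.

move_arm(
  plan=[
    {"gripper":255,"translation":[0,0,0.12],"twist":0},
    {"gripper":255,"translation":[0,0,0.12],"twist":0},
    {"gripper":190,"translation":[0,0,0.12],"twist":0},
    {"gripper":160,"translation":[0,0,0.12],"twist":0},
    {"gripper":140,"translation":[0,0,0.12],"twist":0},
    {"gripper":140,"translation":[0,0,0.12],"twist":0},
    {"gripper":140,"translation":[0,0,0.12],"twist":0},
    {"gripper":140,"translation":[0,0,1.5],"twist":0},
    {"gripper":140,"translation":[0,0,4],"twist":0},
    {"gripper":140,"translation":[0,0,7],"twist":0},
    {"gripper":140,"translation":[0,0,8],"twist":0},
    {"gripper":140,"translation":[0,0,8],"twist":0},
  ],
)

```text
clock: 12.57
eef_pos: [0.6131, 0.1756, 0.2]
ee_rot: [0.002, 0.45, 0.893, 0.002]
contact_force: [0.6, -0.7, -0.3]
grip_width: 0.0383
gripper_force: 0.0
```

```bash
python3 - <<'E'
from h import *
w=take('wrist','w6');s=sensors.get_state();print(s['eef_pos'],s['contact_force'],s['grip_width'])
cv2.imwrite('pics/w6b.png',cv2.resize(w['pixels'],(800,600),interpolation=cv2.INTER_CUBIC))
E
```

```text
[0.61184216 0.17533698 0.19782969] [0.89198938 0.61313608 0.46384103] 0.03843766795369996
```

View pics/w6b.png

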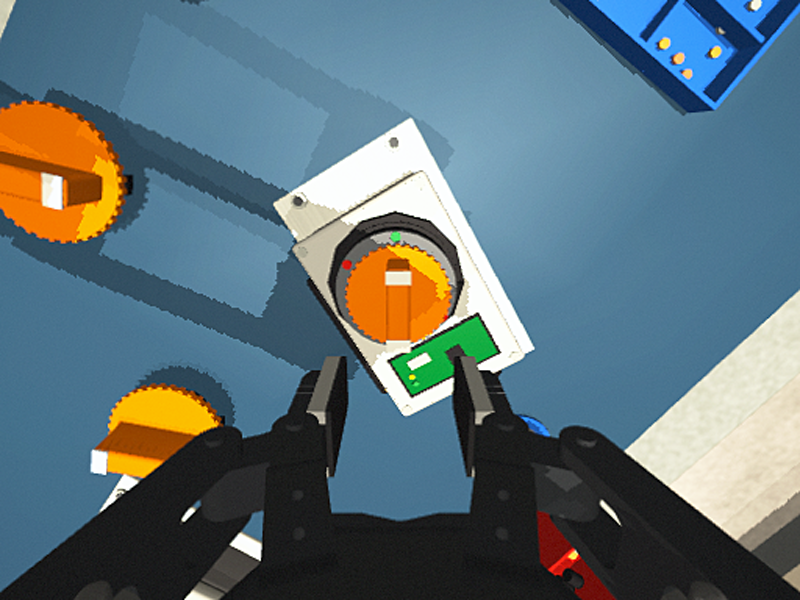

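The cap sits in the neck with its handle from (398,271) to (398,348), pointing at the green dot at (396,238). I check its height and angle.

```bash
python3 - <<'E'
from h import *
w=load('w6');k=.64
z=np.median([pt(w,u,v)[2] for u in range(252,258) for v in range(175,180)]);P=pt(w,398*k,271*k,z);Q=pt(w,398*k,348*k,z);d=P-Q
print(z,(P+Q)/2,np.linalg.norm(d),np.degrees(np.arctan2(d[1],d[0])))
zs=[pt(w,398*k,v*k)[2].round(4) for v in range(272,350,8)];print(zs)
E
```

```text
0.11923525963645633 [0.61115076 0.1766338  0.11923526] 0.04163531517697205 126.40078306677582
[np.float64(0.1191), np.float64(0.1199), np.float64(0.1184), np.float64(0.119), np.float64(0.1199), np.float64(0.1203), np.float64(0.1191), np.float64(0.1189), np.float64(0.1185), np.float64(0.1188)]
```

```bash
python3 -c "
from bench import env
print(env.finish_job())"
```

```text
the job is handed in; nothing more can be done
None
```

The orange cap is locked in the open node's neck: its handle measures 126.4°, matching the green dots (126.1–126.7°). It sprang up 5 mm into its seat, the gripper has let go, and I handed the job in at about 13 s; no verdict came back.

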